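# Polish a brass finial: load, shut the lid, hold the dead-man plunger half-way

### The arm

A 6-joint arm with a two-finger parallel gripper is mounted at the origin on the work surface. World frame = base frame: x ahead of the robot, y to its left, z up, the work surface at z = 0. Lengths are in mm, angles in rad, forces in N, time in s.
With the tool pointing down it reaches from about 350 to 925 mm from the base axis. Payload 6.4 kg.
Tool frame: the origin (TCP) lies at the very end of the fingers, on their centre line; the grasp point (between the pads) lies 19 mm behind it; z points along the fingers, y is the line along which they close (so a half turn about z gives the same grasp; the last joint's range is limited). The gripper opens to 94 mm and grips with 3 to 60 N. Pads are 16 mm wide; open, the fingers measure 119 mm over their backs; the gripper's body (75 mm by 177 mm) begins 78 mm behind the grasp point.
Start: joints at [1.096, 0.245, 1.558, -0, 1.339, -0.174], TCP at [192.582, 620.827, 182.755] pointing down, gripper open.
Joint ranges: [-3.13, 3.13], [-1.02, 2.26], [0.13, 2.54], [-0.95, 4.09], [0.21, 2.88], [-2.74, 2.74]. Speed limits (rad/s): [2.57, 2.57, 3.14, 3.14, 3.14, 3.14].

### API

Orientations are given as a unit quaternion [w, x, y, z].
In Python, from bench import ctrl gives the robot as it stands.
- The arm moves only by the tool carry_out, never from a script. Its argument "plan" is a list that holds one entry, the list of rows, each a list of 7 numbers: the shift along the tool's x, y, z in mm, then the turn, a rotation vector about the tool's x, y, z in degrees, then the opening, from 0 (shut) to 1 (fully open). In form: [[[dx, dy, dz, wx, wy, wz, jaw], ...]]. A call has 1 to 8 rows; each row shifts and turns the commanded pose from where the row before left it, along the tool's axes as they then stand; what a row does not reach is not made up. A row lasts 1/10 s, in which the tool goes at most 50 mm and 8.59 degrees, less where a joint would pass 70% of its speed; a pose out of reach is approached as far as the arm can. A call with a gripper value outside its range is refused whole. The fingers move at their own pace and stop on an object; "squeeze" is the grip in N (left out, the last holds). Time passes only in rows, so rows that do not move let the fingers close. It gives the time, the measured TCP pose, the force, the opening and the grip force at its end, in the units of the state.
- ctrl.observe(): the state, without advancing time (a new reading comes with each control period).
- ctrl.capture(name): name is "scene" or "top" or "wrist"; returns a dict with "image" (480x640x3 uint8, red, green, blue), "fx", "fy", "cx", "cy" (pixels), "R" (3x3) and "t" (3): a world point X has camera coordinates R X + t. Camera axes: x right, y down, z forward; pixel columns grow to the right and rows downward; lengths in mm; the calibration is good to about 2 mm. The wrist camera is an equidistant fisheye: a pixel r from the principal point sees the ray r / f radians off the axis. A picture is of the moment at which its call begins. There is no depth.
- ctrl.job_done(): hands the job in; it is judged then, once.
The state is a dict: "time": time; "q": joint angles; "qd": joint speeds; "joint_efforts": joint torques, N m; "ee_pos": TCP position; "tool_rot": TCP orientation; "ft_force": force on the tool from outside, world axes, zero at the start; "torque": the same for the moment, N m; "grip_width": finger opening in mm; "finger_force": force on a finger pad.
Only numpy, scipy, OpenCV 4.12 (cv2) and the standard library are available. Lean on these libraries where they do the work, as an engineer would, in place of code of your own. Each camera call takes 0.05 s, during which the arm holds its last target. There are 200 camera calls.

### The job

Stand the turned brass finial upright on its foot in the tub of the small polisher, let go of it, and shut the hinged lid fully. Only then push the spring-loaded plunger on the control box half-way down, 15 mm of its 30 mm and never to the bottom, and keep it there: finish while still holding it down with the gripper. Leave the pot, the jar and the screwdriver where they are.

Things in the scene. Friction and masses are not known exactly. Their poses are not given: they have to be found in the camera images.
- polisher: Small fixed bench polisher, grey base under an open aluminium tub, 160 x 180 x 100 mm (x, y, z). Origin: centre of its underside on the bench, z up. Tub walls 5 mm, floor 35 mm and rim 100 mm above the bench; inside 150 (x) x 170 (y) x 65 mm deep. Lid hinge along y at local x = +80, z = 100 mm, the side away from the robot. Turned up to 0.35 rad; left or right of the control box.
- lid (a joint): Angle of the polisher's lid: 0 = shut flat on the rim, positive = open, starts at about 1.45 to 1.75 (near upright), stop at 1.8. The hinge is stiff: the lid stays at any angle and takes about 2 to 3 N at its tab to move; it may be pushed from behind with a shut gripper, then pressed down.
- lid_hinge (a point): Middle of the lid's hinge line, on the lid's underside; turns with the lid. With a = lid angle, in the polisher's axes the lid runs from here along (-cos a, 0, sin a), and its outer face looks along (sin a, 0, cos a). The lid is a plate 160 mm long from the hinge, 180 mm wide, 8 mm thick, grey.
- lid_tab (a point): Outer end of the steel tab, 60 mm wide and 8 mm thick, that sticks out 26 mm beyond the middle of the lid's free edge: 186 mm from the hinge, at half the thickness. Shut, it overhangs the side nearest the robot.
- console: Fixed grey control box, 100 x 100 x 50 mm, origin at the centre of its underside, z up. The plunger stands in the middle of its top.
- plunger (a joint): Travel of the dead-man plunger in m: 0 = fully up (start), grows as it is pressed straight down, 0.030 = bottom stop. A spring pushes it back up: about 3 N to start, 7 N half-way, 10.5 N at the bottom; let go, it rises. A dark ring on its steel stem sinks into the box's collar at about half travel.
- plunger_top (a point): Centre of the flat top of the plunger's black mushroom head, 50 mm across and 12 mm thick; 95 mm above the bench when up, 80 mm when half-way down. Moves with the plunger.
- finial: Loose turned brass lamp finial standing on its foot near the control box, on the side away from the robot. Height 56 mm; origin at the centre of the foot's underside, z along its axis (up). Foot 40 mm across and 6 mm thick, waist 20 mm across from 10 to 18 mm up, body 30 mm across from 25 to 47 mm up (grip here), top narrowing to 16 mm. About 100 to 200 g.
- pot: Bystander: empty terracotta pot, 94 mm across the rim, 80 mm high, origin under its centre. Leave alone.
- jar: Bystander: glass jar with white cap and paper label, 56 mm across, 65 mm high, origin under its centre. Stands near the control box on the robot's side. Leave alone.
- screwdriver: Bystander: screwdriver with a wooden handle lying on the bench, origin about its middle. Leave alone.
Things that resemble listed ones, but are neither listed nor needed, are in the scene too. Several things look just like the finial: the one meant starts farthest to the robot's left. What is shaped like the console but pink is not meant.

How it is judged:
By the outcome, as a careful person would: the job done as asked, in the order asked, and still so for the second after the job is handed in, while the arm keeps its last pose, push and grip.
It also fails if it takes over 72 s, if anything falls off the work surface, if the arm or the gripper's body presses on something with over 40 N, if the wrist force passes 120 N, or if a joint passes its speed limit or range.

## Working session

There is one attempt and no reset: what is moved stays moved. The work goes in short steps, Python scripts to look and compute and a tool call to move; the robot and the scene stay as the last step left them, time stands still between calls to the robot, and variables do not carry over. Pictures are saved under pics/ and viewed, at most 10 in all, crops included, and the job is handed in when it is done.

Besides the shell and the picture viewer there is one more tool, called as name([rows], argument=value, ...), one row to a line, values as JSON. carry_out: Moves the arm, as the interface text tells. Its arguments: {"type":"object","properties":{"plan":{"type":"array"},"squeeze":{"type":"number"}},"required":["plan"]}

```bash
mkdir -p pics; cat > h.py <<'E'
import numpy as np,cv2,json
from bench import ctrl
def cap(n,f):
    c=ctrl.capture(n); cv2.imwrite(f'pics/{f}.png',cv2.cvtColor(c['image'],cv2.COLOR_RGB2BGR))
    np.savez(f'pics/{f}.npz',**{k:c[k] for k in c}); return c
def load(f): return np.load(f'pics/{f}.npz')
def ray(c,u,v,fish=False):
    R=np.array(c['R']);t=np.array(c['t']).ravel()
    x=(u-c['cx'])/c['fx'];y=(v-c['cy'])/c['fy']
    if fish:
        th=np.hypot(x,y); s=np.sin(th)/th if th>1e-9 else 1; d=np.array([x*s,y*s,np.cos(th)])
    else: d=np.array([x,y,1.])
    d=R.T@d; return -R.T@t,d/np.linalg.norm(d)
def onz(c,u,v,z,fish=False):
    o,d=ray(c,u,v,fish); return o+d*(z-o[2])/d[2]
def tri(r1,r2):
    (a,b),(c,d)=r1,r2; k=np.linalg.lstsq(np.c_[b,-d],c-a,rcond=None)[0]
    p,q=a+k[0]*b,c+k[1]*d; return (p+q)/2,np.linalg.norm(p-q)
def proj(c,X):
    p=np.array(c['R'])@np.array(X,float)+np.array(c['t']).ravel(); return [c['cx']+c['fx']*p[0]/p[2],c['cy']+c['fy']*p[1]/p[2]]
E
python3 - <<'E'
from h import *
for n in('scene','top','wrist'):
    c=cap(n,n+'0'); print(n,c['fx'],c['cx'],c['cy'],-np.array(c['R']).T@np.array(c['t']).ravel())
print(ctrl.observe())
E
```

```text
scene 444.6190448734663 320.38784897489944 235.66463201114806 [987.39457301 445.43910545 643.94936702]
top 473.2992366916968 326.3301978213618 244.50336307300432 [477.0449622  -36.65760813 948.24143089]
wrist 371.64829954431775 314.7629024846811 242.88856974878163 [129.36091531 639.89481951 384.51194231]
{'time': 0.15, 'q': array([ 1.09586803e+00,  2.45652345e-01,  1.55871855e+00, -3.40063647e-06,
        1.33866764e+00, -1.74089155e-01]), 'qd': array([ 0.00109556, -0.00178722, -0.00199448,  0.00057227,  0.00086667,
        0.00097992]), 'joint_efforts': array([ 3.70378211e-04, -4.16260779e+01, -3.14984858e+01,  6.86087413e-02,
        3.16046050e-02, -6.17468027e-05]), 'ee_pos': array([192.37460757, 620.37689669, 181.90763999]), 'tool_rot': array([-2.28937773e-04,  1.49852549e-01,  9.88708092e-01, -6.85739487e-04]), 'ft_force': array([-0.74276   , -0.278666  , -0.20198081]), 'torque': array([ 0.02068489,  0.00594487, -0.00714649]), 'finger_force': 0.0, 'grip_width': 93.86191676365}
```

View pics/scene0.png

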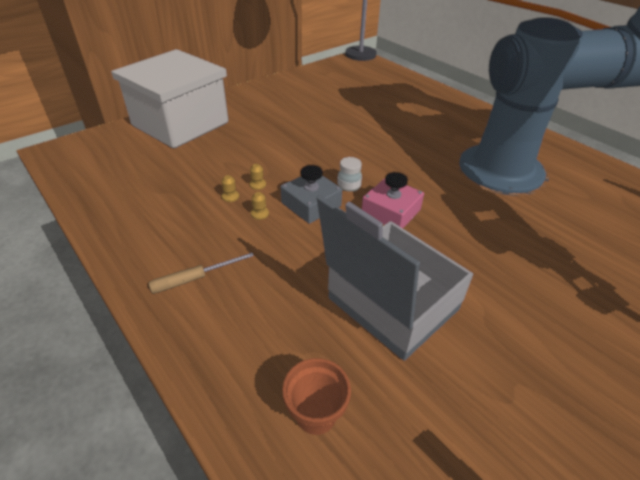

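View pics/top0.png

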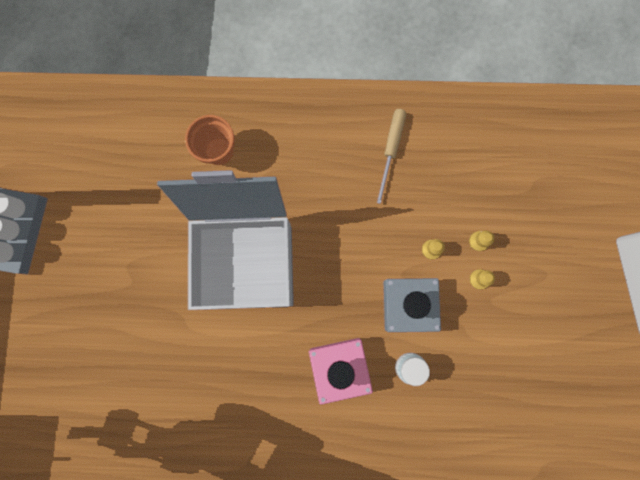

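The top view shows three finial lookalikes at (432,249), (482,240) and (482,279). In that view left is the robot's +y, so (432,249) is the one meant. In the scene view it should be the one at (259,205). The console is at (412,305), the pink decoy at (341,371), the polisher at (240,263) with its lid standing towards (225,198), the jar at (413,370), the pot at (210,140) and the screwdriver at (393,155).

```bash
python3 - <<'E'
from h import *
T=load('top0');S=load('scene0')
def blobs(c,lo,hi,box):
    h=cv2.cvtColor(c['image'],cv2.COLOR_RGB2HSV); m=cv2.inRange(h,lo,hi); k=np.zeros_like(m);x0,y0,x1,y1=box;k[y0:y1,x0:x1]=m[y0:y1,x0:x1]
    n,l,s,ce=cv2.connectedComponentsWithStats(k); return [(s[i].tolist(),ce[i].round(1).tolist()) for i in range(1,n) if s[i][4]>60]
bt=blobs(T,(20,140,100),(30,255,255),(400,210,520,310));bs=blobs(S,(18,140,100),(30,255,255),(200,150,290,230))
print(bt);print(bs)
for a in bt:
  for b in bs:
    p,g=tri(ray(T,*a[1]),ray(S,*b[1]))
    if g<15: print(a[1],b[1],p.round(1),round(g,1))
print('black')
kt=blobs(T,(0,0,0),(179,255,45),(380,270,445,335));ks=blobs(S,(0,0,0),(179,255,45),(290,155,330,185));print(kt,ks)
if kt and ks: print(tri(ray(T,*kt[0][1]),ray(S,*ks[0][1])))
a=T['image'][215:315,400:520];b=S['image'][150:235,205:325]
c=T['image'][160:320,150:300];d=S['image'][180:360,300:480]
f=lambda i:cv2.resize(i,(400,300),interpolation=cv2.INTER_CUBIC)
cv2.imwrite('pics/crop1.png',np.vstack([np.hstack([f(a),f(b)]),np.hstack([f(c),f(d)])])[...,::-1])
E
```

```text
[([469, 231, 25, 20, 349], [481.2, 240.0]), ([422, 239, 22, 20, 313], [432.6, 248.5]), ([470, 269, 24, 20, 343], [481.7, 278.6])]
[([250, 164, 16, 25, 278], [257.0, 177.1]), ([222, 176, 17, 26, 308], [229.1, 189.0]), ([251, 193, 18, 26, 324], [259.0, 206.5])]
[481.2, 240.0] [229.1, 189.0] [ 613.5 -325.    21. ] 1.5
[432.6, 248.5] [259.0, 206.5] [ 594.  -229.9   19.7] 1.4
[481.7, 278.6] [257.0, 177.1] [ 537.2 -324.5   21.9] 0.7
black
[([405, 292, 25, 26, 357], [418.0, 303.6])] [([301, 166, 21, 16, 252], [310.9, 172.9])]
(array([ 483.10507397, -188.32237841,   85.88881996]), np.float64(3.514152330421546))
```

View pics/crop1.png

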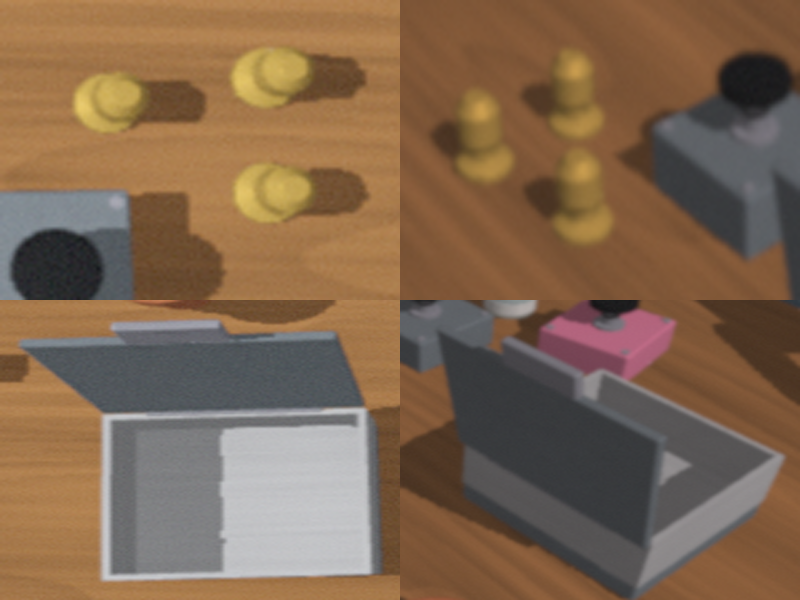

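The crop confirms it: the target finial is at top (432,249) / scene (259,206), standing closest to the console. The tub is empty, and its bright half is only sunlight.

```bash
python3 - <<'E'
from h import *
T=load('top0');S=load('scene0')
print('foot',onz(T,432,249,6), 'foot from scene', onz(S,261.2,211.5,6))
# bright rim corners in top view
g=T['image'][160:330,150:310].copy()
h=cv2.cvtColor(g,cv2.COLOR_RGB2HSV); m=cv2.inRange(h,(0,0,95),(179,50,255)); m[:55]=0
cs=max(cv2.findContours(m,cv2.RETR_EXTERNAL,cv2.CHAIN_APPROX_NONE)[0],key=cv2.contourArea)
b=cv2.minAreaRect(cs); print('rect',b[0][0]+150,b[0][1]+160,b[1:])
for p in cv2.boxPoints(b): print(p+[150,160],onz(T,p[0]+150,p[1]+160,100).round(1))
for n,p in dict(fl=(188.2,309),fr=(289,306),rr=(287.2,219),rl=(189,220.3)).items(): print(n,onz(T,*p,100).round(1))
# scene view rim near corners (lower-right part of the crop): right corner
print('scene corner',onz(S,300+380/2.222,180+157/1.667,100).round(1))
A=tri(ray(T,232.5,171.7),ray(S,347.2,204.4));B=tri(ray(T,192,173.3),ray(S,382.4,223.2))
print('tab',A,B)
print('tub centre proj', [onz(T,*p,50).round(0) for p in [(415,305)]])
# console square
h=cv2.cvtColor(T['image'],cv2.COLOR_RGB2HSV)
m=cv2.inRange(h,(90,25,60),(130,140,220)); k=np.zeros_like(m);k[270:340,378:448]=m[270:340,378:448]
cs=max(cv2.findContours(k,cv2.RETR_EXTERNAL,cv2.CHAIN_APPROX_NONE)[0],key=cv2.contourArea); b=cv2.minAreaRect(cs);print(b,onz(T,*b[0],50))
E
```

```text
foot [ 594.18219389 -231.04862725    6.        ] foot from scene [ 591.81965302 -227.35292175    6.        ]
rect 239.01040649414062 261.8222427368164 ((92.04888153076172, 105.00989532470703), 88.15238952636719)
[185.04886627 217.51455307] [627.8 238.3 100. ]
[290.00418091 214.12890244] [639.3  46.5 100. ]
[292.97195435 306.12992859] [473.2  34.7 100. ]
[188.01663208 309.51557922] [461.6 221.7 100. ]
fl [462.5 221.4 100. ]
fr [473.2  41.8 100. ]
rr [630.1  51.3 100. ]
rl [622.8 230.7 100. ]
scene corner [467.  223.1 100. ]
tab (array([664.76540866, 116.47954787, 278.68273623]), np.float64(2.7510193747053497)) (array([659.3962977 , 174.79513157, 282.89989028]), np.float64(3.8157947417056515))
tub centre proj [array([ 482., -190.,   50.])]
((411.7622985839844, 304.966796875), (51.21910858154297, 53.665626525878906), 88.49256896972656) [ 481.7751056 -184.2657556   50.       ]
```

Measured poses (mm):
- **Finial:** (594, -230).
- **Plunger:** (483, -187).
- **Polisher:** centre (547, 136), yaw 0.06. Lid angle is about 1.76.

I'll align the tool with the polisher first, then travel.

carry_out([
  [[0,0,-15,0,0,-6.9,1],[0,0,-15,0,0,-6.9,1],[0,0,-10,0,0,-6.9,1],[-17.5,-43.7,0,0,0,0,1],[-17.5,-43.7,0,0,0,0,1],[-17.5,-43.7,0,0,0,0,1],[-17.5,-43.7,0,0,0,0,1],[-17.5,-43.7,0,0,0,0,1]],
])

```text
time: 0.95
ee_pos: [293.3, 406.2, 222.5]
tool_rot: [-0.0, -0.031, 1.0, -0.0]
ft_force: [0.1, 0.1, 1.0]
grip_width: 94.6
finger_force: 0.0
```

carry_out([
  [[-17.5,-43.7,0,0,0,0,0.8],[-17.5,-43.7,0,0,0,0,0.7],[-17.5,-43.7,0,0,0,0,0.7],[-17.5,-43.7,0,0,0,0,0.7],[-17.5,-43.7,0,0,0,0,0.7],[-17.5,-43.7,0,0,0,0,0.7],[-17.5,-43.7,0,0,0,0,0.7],[-17.5,-43.7,0,0,0,0,0.7]],
])

```text
time: 1.75
ee_pos: [454.3, 65.6, 222.7]
tool_rot: [0.0, -0.03, 1.0, 0.0]
ft_force: [0.2, 0.5, -0.0]
grip_width: 66.0
finger_force: 0.0
```

carry_out([
  [[-17.5,-43.7,0,0,0,0,0.7],[-17.5,-43.7,0,0,0,0,0.7],[-17.5,-43.7,0,0,0,0,0.7],[-17.5,-43.7,0,0,0,0,0.7],[-17.5,-43.7,0,0,0,0,0.7],[-17.5,-43.7,0,0,0,0,0.7],[0,0,0,0,0,0,0.7],[0,0,0,0,0,0,0.7]],
])

```text
time: 2.55
ee_pos: [574.4, -188.3, 221.9]
tool_rot: [-0.001, -0.03, 1.0, 0.001]
ft_force: [0.3, -0.1, -0.2]
grip_width: 66.1
finger_force: 0.0
```

```bash
python3 - <<'E'
from h import *
cap('wrist','w1'); cap('scene','s1')
E
```

```text
(no output)
```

View pics/w1.png

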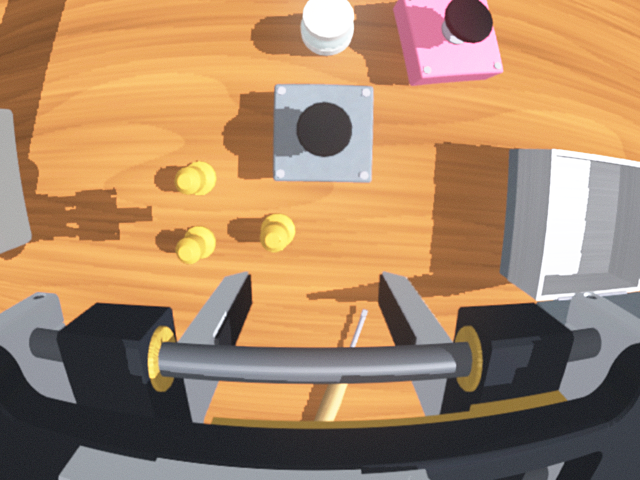

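In the wrist view the target is at (277,232), the lookalikes are at (195,178) and (195,245), and the plunger head is at (324,130). I'll triangulate against the other views.

```bash
python3 - <<'E'
from h import *
T=load('top0');S=load('scene0');W=load('w1')
h=cv2.cvtColor(W['image'],cv2.COLOR_RGB2HSV); m=cv2.inRange(h,(20,150,100),(32,255,255)); k=np.zeros_like(m);k[205:260,250:305]=m[205:260,250:305]
s=cv2.connectedComponentsWithStats(k); i=1+np.argmax(s[2][1:,4]);print(s[2][i],s[3][i])
W1=ray(W,*s[3][i],True)
print('finial blob',tri(W1,ray(T,432.6,248.5)),tri(W1,ray(S,259,206.5)))
print('foot z6',onz(W,278.5,230,6,True))
m=cv2.inRange(h,(0,0,0),(179,255,60));k[:]=0;k[95:165,285:365]=m[95:165,285:365]
s=cv2.connectedComponentsWithStats(k); i=1+np.argmax(s[2][1:,4]);print(s[2][i],s[3][i])
Wp=ray(W,*s[3][i],True); print('plunger',tri(Wp,ray(T,418,303.6)),tri(Wp,ray(S,310.9,172.9)),onz(W,*s[3][i],95,True))
print('console',onz(W,323.5,133,50,True))
for p in [(551,150),(540,298)]: print('tub',onz(W,*p,100,True))
print(-np.array(W['R']).T@W['t'])
E
```

```text
[261 214  26  39 265] [271.30188679 230.33207547]
finial blob (array([ 600.41490647, -239.38795968,  -20.55320438]), np.float64(4.828190928458664)) (array([ 593.22611992, -235.87160623,   16.1260949 ]), np.float64(3.509849280374975))
foot z6 [ 595.87134653 -229.77619103    6.        ]
[298 136   5   8  13] [300.07692308 139.69230769]
plunger (array([ 487.39399713, -213.57028422,  -53.34065962]), np.float64(3.930867059161671)) (array([ 485.77306561, -200.35568014,   80.12254562]), np.float64(22.665882225100653)) [ 495.26214721 -206.77620774   95.        ]
console [ 485.33709501 -185.73737248   50.        ]
tub [477.00275236  41.48669354 100.        ]
tub [632.96875892  58.15301409 100.        ]
[ 508.63610437 -193.16581306  424.6820014 ]
```

carry_out([
  [[-18,-43,0,0,0,0,0.7],[0,0,40,0,0,0,0.7],[0,0,40,0,0,0,0.7],[0,0,40,0,0,0,0.7],[0,0,22,0,0,0,0.7],[0,0,0,0,0,0,0.7],[0,0,0,0,0,0,0.7]],
])

```text
time: 3.35
ee_pos: [595.6, -228.8, 81.8]
tool_rot: [0.0, -0.031, 1.0, -0.0]
ft_force: [0.2, -0.2, -0.6]
grip_width: 65.9
finger_force: 0.0
```

```bash
python3 - <<'E'
from h import *
T=load('top0');S=load('scene0');W=load('w1');c=cap('wrist','w2')
g=c['image'][180:420,160:480];cv2.imwrite('pics/w2c.png',cv2.resize(g,None,fx=2,fy=2)[...,::-1])
print(tri(ray(W,324,130,True),ray(T,417.5,304.5)),onz(W,324,130,95,True))
print(tri(ray(W,278.5,230,True),ray(S,261.2,211.5)))
E
```

```text
(array([ 483.99823854, -186.83200427,   93.34712847]), np.float64(2.8366157043548705)) [ 485.43914869 -186.35256182   95.        ]
(array([ 593.8636908 , -228.19575761,    7.0510041 ]), np.float64(4.5495081525120415))
```

View pics/w2c.png

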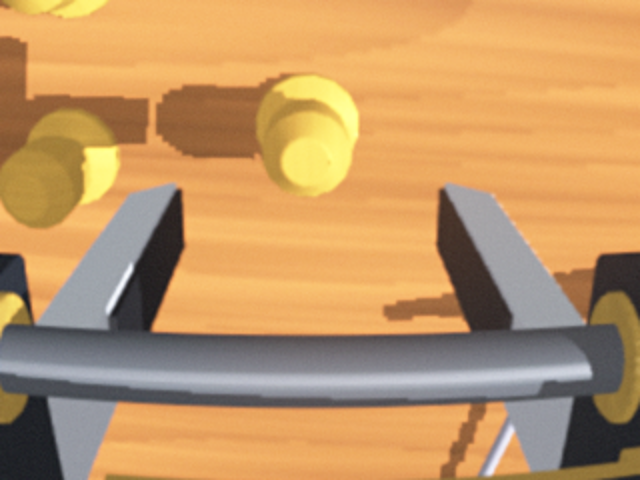

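The finial is centred between the fingers, with its knob at about (315,259). I'll descend and grip.

carry_out([
  [[0,0,25,0,0,0,0.7],[0,0,25,0,0,0,0.7],[0,0,14,0,0,0,0.7],[0,0,0,0,0,0,0.7],[0,0,0,0,0,0,0.1],[0,0,0,0,0,0,0.1],[0,0,0,0,0,0,0.1],[0,0,0,0,0,0,0.1]],
], squeeze=20)

```text
time: 4.2
ee_pos: [595.8, -230.0, 17.8]
tool_rot: [0.001, -0.03, 1.0, -0.0]
ft_force: [-0.9, 0.4, -0.2]
grip_width: 37.2
finger_force: 0.0
```

carry_out([
  [[0,0,0,0,0,0,0.1],[0,0,0,0,0,0,0.1],[0,0,0,0,0,0,0.1]],
])

```text
time: 4.5
ee_pos: [595.5, -229.9, 17.2]
tool_rot: [0.0, -0.03, 1.0, -0.0]
ft_force: [0.3, -0.3, 1.9]
grip_width: 29.2
finger_force: 20.0
```

Gripped at 29 mm, as expected for the 30 mm body. Lift and carry to the tub.

carry_out([
  [[0,0,-20,0,0,0,0.1],[0,0,-35,0,0,0,0.1],[0,0,-40,0,0,0,0.1],[0,0,-40,0,0,0,0.1],[3.8,25,0,0,0,0,0.1],[3.8,35,0,0,0,0,0.1],[3.8,35,0,0,0,0,0.1],[3.8,35,0,0,0,0,0.1]],
])

```text
time: 5.3
ee_pos: [571.4, -99.5, 151.2]
tool_rot: [-0.0, -0.03, 1.0, 0.0]
ft_force: [1.5, 0.2, -0.3]
grip_width: 29.0
finger_force: 20.0
```

carry_out([
  [[3.8,35,0,0,0,0,0.1],[3.8,35,0,0,0,0,0.1],[3.8,35,0,0,0,0,0.1],[3.8,35,0,0,0,0,0.1],[3.8,35,0,0,0,0,0.1],[3.8,35,0,0,0,0,0.1],[0,28,0,0,0,0,0.1],[0,0,0,0,0,0,0.1]],
])

```text
time: 6.1
ee_pos: [534.0, 138.0, 151.2]
tool_rot: [-0.001, -0.032, 0.999, 0.0]
ft_force: [-0.3, -0.7, -0.6]
grip_width: 28.8
finger_force: 20.0
```

```bash
python3 - <<'E'
from h import *
c=cap('wrist','w3');a=cap('top','t3')
print(ctrl.observe()['ee_pos'],ctrl.observe()['grip_width'])
f=lambda i:cv2.resize(i,(400,300))
cv2.imwrite('pics/v3.png',np.hstack([f(c['image']),f(a['image'][140:320,120:360])])[...,::-1])
E
```

```text
[534.66907876 135.47712434 151.33471466] 28.667168707520766
```

View pics/v3.png

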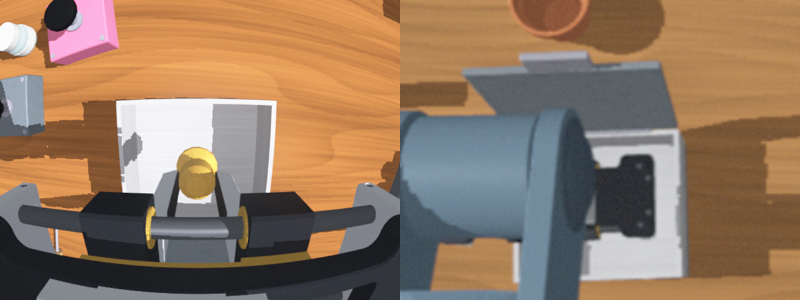

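The finial hangs upright over the tub centre, seen at wrist crop (197,175), and the walls are clear on both sides. I'll lower it, stopping early and feeling for the floor.

carry_out([
  [[0,0,25,0,0,0,0.1],[0,0,30,0,0,0,0.1],[0,0,25,0,0,0,0.1],[0,0,12,0,0,0,0.1],[0,0,3,0,0,0,0.1],[0,0,0,0,0,0,0.1],[0,0,0,0,0,0,0.1]],
])

```text
time: 6.9
ee_pos: [536.3, 135.1, 58.2]
tool_rot: [0.001, -0.03, 1.0, -0.0]
ft_force: [-0.3, -0.8, -0.4]
grip_width: 28.8
finger_force: 20.0
```

carry_out([
  [[0,0,2,0,0,0,0.1],[0,0,0,0,0,0,0.1],[0,0,0,0,0,0,0.1]],
])

```text
time: 7.2
ee_pos: [535.3, 135.4, 55.2]
tool_rot: [0.0, -0.03, 1.0, 0.0]
ft_force: [0.0, 1.6, -1.4]
grip_width: 29.2
finger_force: 20.0
```

carry_out([
  [[0,0,1.5,0,0,0,0.1],[0,0,0,0,0,0,0.1],[0,0,0,0,0,0,0.1]],
])

```text
time: 7.5
ee_pos: [535.0, 135.4, 53.2]
tool_rot: [-0.0, -0.03, 1.0, 0.0]
ft_force: [0.2, -0.8, -0.8]
grip_width: 29.2
finger_force: 20.0
```

carry_out([
  [[0,0,1.5,0,0,0,0.1],[0,0,0,0,0,0,0.1],[0,0,0,0,0,0,0.1]],
])

```text
time: 7.8
ee_pos: [535.4, 135.3, 52.2]
tool_rot: [0.0, -0.03, 1.0, -0.0]
ft_force: [-1.6, -0.4, 2.8]
grip_width: 28.9
finger_force: 20.0
```

carry_out([
  [[0,0,0,0,0,0,0.1],[0,0,0,0,0,0,0.1]],
])

```text
time: 8.0
ee_pos: [535.4, 135.3, 52.2]
tool_rot: [0.0, -0.03, 1.0, -0.0]
ft_force: [-1.7, -0.3, 3.1]
grip_width: 28.7
finger_force: 20.0
```

It touched down with about 3 N at TCP z = 52, so the floor is at about 35 mm. Release gently and retreat upward.

carry_out([
  [[0,0,0,0,0,0,0.4],[0,0,0,0,0,0,0.6],[0,0,0,0,0,0,0.6],[0,0,0,0,0,0,0.6],[0,0,0,0,0,0,0.6],[0,0,-15,0,0,0,0.6],[0,0,-35,0,0,0,0.6],[0,0,-40,0,0,0,0.6]],
])

```text
time: 8.8
ee_pos: [534.1, 135.3, 142.6]
tool_rot: [-0.001, -0.03, 1.0, 0.0]
ft_force: [0.9, 0.2, -0.2]
grip_width: 56.7
finger_force: 0.0
```

```bash
python3 - <<'E'
from h import *
c=cap('wrist','w4');s=cap('scene','s4')
print(ctrl.observe()['ee_pos'],ctrl.observe()['grip_width'])
f=lambda i:cv2.resize(i,(400,300))
cv2.imwrite('pics/v4.png',np.hstack([f(c['image'][100:340,160:480]),f(s['image'][120:360,240:560])])[...,::-1])
E
```

```text
[539.56837057 135.63052787 149.41406038] 56.56639109828442
```

View pics/v4.png

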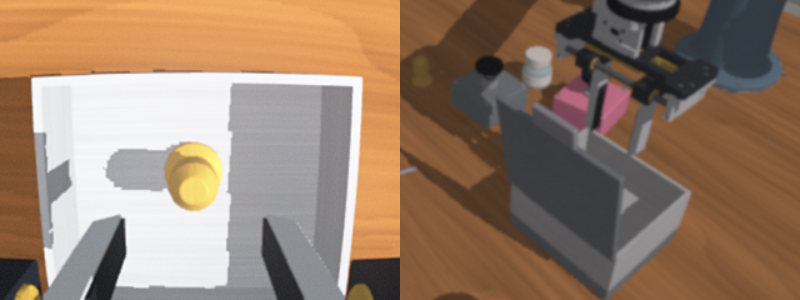

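The finial stands upright and free in the tub: the foot and knob are concentric, seen at left crop (194,178). Next I shut the gripper, rise over the lid and come down behind it.

carry_out([
  [[0,0,-45,0,0,0,0],[0,0,-45,0,0,0,0],[0,0,-45,0,0,0,0],[0,0,-45,0,0,0,0],[-35,0,-5,0,0,0,0],[-45,0,0,0,0,0,0],[-45,0,0,0,0,0,0],[-45,0,0,0,0,0,0]],
])

```text
time: 9.7
ee_pos: [706.1, 145.8, 327.2]
tool_rot: [0.0, -0.03, 1.0, 0.0]
ft_force: [0.3, -0.9, 0.5]
grip_width: 0.4
finger_force: 0.0
```

carry_out([
  [[-5,0,0,0,0,0,0],[0,0,0,0,0,0,0],[0,0,40,0,0,0,0],[0,0,40,0,0,0,0],[0,0,0,0,0,0,0],[0,0,0,0,0,0,0]],
])

```text
time: 10.3
ee_pos: [708.8, 146.1, 248.3]
tool_rot: [0.0, -0.03, 1.0, -0.0]
ft_force: [0.6, 0.0, 1.2]
grip_width: 0.4
finger_force: 0.0
```

carry_out([
  [[20,0,0,0,0,0,0],[18,0,0,0,0,0,0],[12,0,-1,0,0,0,0],[12,0,-1,0,0,0,0],[15,0,0.5,0,0,0,0],[15,0,0.5,0,0,0,0],[15,0,3,0,0,0,0],[14,0,3,0,0,0,0]],
])

```text
time: 11.1
ee_pos: [590.6, 138.6, 247.3]
tool_rot: [0.005, -0.03, 1.0, -0.0]
ft_force: [1.6, 0.1, 1.1]
grip_width: 0.6
finger_force: 0.8
```

carry_out([
  [[13.5,0,6,0,0,0,0],[13.5,0,6.5,0,0,0,0],[12.5,0,8.5,0,0,0,0],[12.5,0,9,0,0,0,0],[0,0,0,0,0,0,0]],
])

```text
time: 11.6
ee_pos: [537.2, 135.7, 215.0]
tool_rot: [0.002, -0.03, 1.0, 0.0]
ft_force: [0.4, 0.2, 0.1]
grip_width: 0.5
finger_force: 0.0
```

```bash
python3 - <<'E'
from h import *
s=cap('scene','s5')
print(ctrl.observe()['ee_pos'])
cv2.imwrite('pics/v5.png',s['image'][60:380,200:600,::-1])
E
```

```text
[537.94732024 135.62659713 215.0301855 ]
```

View pics/v5.png

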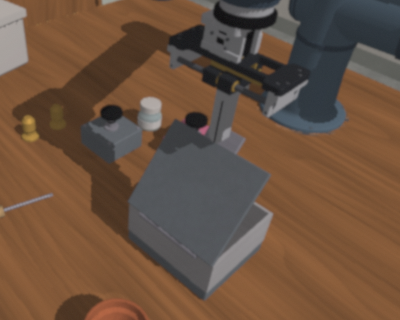

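The lid follows and is at about 0.75 rad, with its free edge near crop (225,150). Continue the arc down.

carry_out([
  [[11,0,12,0,0,0,0],[11,0,12,0,0,0,0],[8,0,12.5,0,0,0,0],[8,0,12.5,0,0,0,0],[5,0,14,0,0,0,0],[5,0,14,0,0,0,0],[3,0,12,0,0,0,0],[2,0,8,0,0,0,0]],
])

```text
time: 12.45
ee_pos: [483.9, 132.2, 113.7]
tool_rot: [-0.0, -0.03, 1.0, -0.0]
ft_force: [0.8, 0.4, 0.6]
grip_width: 0.6
finger_force: 0.6
```

carry_out([
  [[0,0,5,0,0,0,0],[0,0,3,0,0,0,0],[0,0,1,0,0,0,0],[0,0,0,0,0,0,0],[0,0,0,0,0,0,0]],
])

```text
time: 12.95
ee_pos: [484.5, 132.3, 106.0]
tool_rot: [0.0, -0.03, 1.0, 0.0]
ft_force: [-0.5, -0.2, 0.2]
grip_width: 0.5
finger_force: 0.0
```

carry_out([
  [[0,0,1.5,0,0,0,0],[0,0,0,0,0,0,0],[0,0,0,0,0,0,0]],
])

```text
time: 13.25
ee_pos: [484.4, 132.3, 104.4]
tool_rot: [0.0, -0.03, 1.0, -0.0]
ft_force: [0.3, -0.7, 1.0]
grip_width: 0.3
finger_force: 0.2
```

```bash
python3 - <<'E'
from h import *
s=cap('scene','s6'); w=cap('wrist','w6')
print(ctrl.observe()['ee_pos'],ctrl.observe()['ft_force'])
f=lambda i:cv2.resize(i,(400,300))
cv2.imwrite('pics/v6.png',np.hstack([f(s['image'][150:360,270:550]),f(w['image'])])[...,::-1])
E
```

```text
[484.32985852 132.27122486 104.38531851] [ 0.4369368  -1.08753385 -0.11165863]
```

View pics/v6.png

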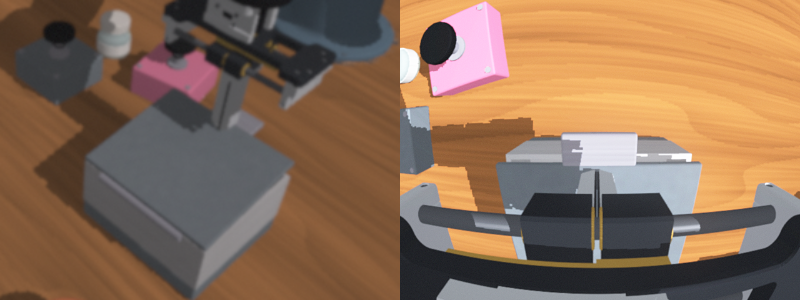

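The lid looks nearly shut, with its free right corner at scene pixel about (475,263) and the tab visible. I'll compare corner positions with what a shut lid predicts, and read the forces.

```bash
python3 - <<'E'
from h import *
s=load('s6');w=load('w6')
C=np.array([547.5,136.3]);X=np.array([.998,.06]);Y=np.array([-.06,.998])
def P(a,r,y,o):
    lx=80-r*np.cos(a)+o*np.sin(a); z=100+r*np.sin(a)+o*np.cos(a); return np.r_[C+lx*X+y*Y,z]
for a in(0,.05,.1,.15): print(a,[np.round(proj(s,P(a,*k)),1).tolist() for k in((160,90,8),(160,-90,8),(0,90,8),(186,30,8),(186,-30,8))])
g=s['image'][230:300,430:500]; cv2.imwrite('pics/v7.png',np.hstack([cv2.resize(g,(400,400),interpolation=cv2.INTER_CUBIC),cv2.resize(s['image'][200:270,370:440],(400,400),interpolation=cv2.INTER_CUBIC)])[...,::-1])
def fish(c,Xw):
    p=np.array(c['R'])@Xw+c['t'].ravel();r=np.hypot(*p[:2]);th=np.arctan2(r,p[2]);return (c['cx']+c['fx']*th*p[0]/r,c['cy']+c['fy']*th*p[1]/r)
for a in(0,.05,.1,.15): print(a,[np.round(fish(w,P(a,*k)),1).tolist() for k in((160,90,8),(160,-90,8),(186,30,8),(186,-30,8))])
print('tip px',fish(w,np.array([484.3,132.3,104.4])), proj(s,[484.3,132.3,104.4]))
E
```

```text
0 [[473.1, 269.0], [390.5, 216.6], [412.6, 321.8], [452.0, 243.2], [424.7, 226.4]]
0.05 [[474.1, 265.8], [390.8, 213.5], [412.5, 321.9], [453.0, 239.5], [425.3, 222.7]]
0.1 [[475.0, 262.8], [391.0, 210.4], [412.3, 322.1], [453.8, 235.9], [425.9, 219.1]]
0.15 [[475.8, 259.8], [391.0, 207.4], [412.1, 322.2], [454.4, 232.4], [426.3, 215.5]]
0 [[470.2, 245.6], [163.0, 245.3], [372.2, 199.1], [261.6, 199.0]]
0.05 [[475.4, 250.0], [157.8, 249.8], [374.9, 202.5], [259.1, 202.3]]
0.1 [[480.9, 255.4], [152.3, 255.2], [377.8, 207.1], [256.4, 206.9]]
0.15 [[486.6, 261.9], [146.7, 261.7], [380.9, 213.1], [253.4, 212.9]]
tip px (np.float64(316.42471135205153), np.float64(272.29359126661495)) [np.float64(423.0109875382417), np.float64(246.95771938202188)]
```

View pics/v7.png

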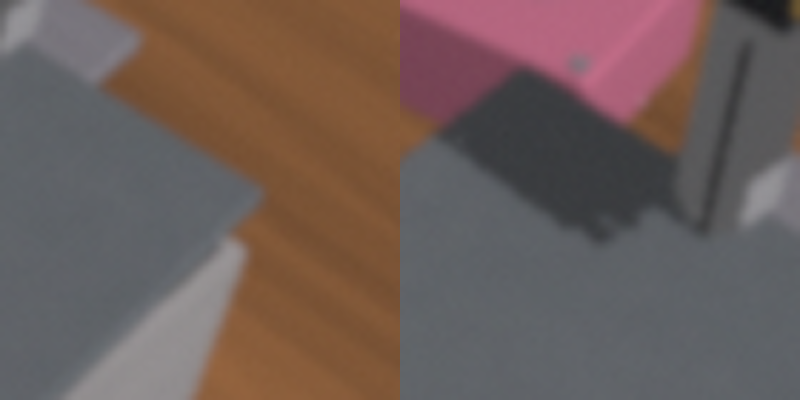

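```bash
python3 - <<'E'
from h import *
s=load('s6');w=load('w6')
for n,a,b in [('lid R',(475.9,263.3),(480,261.5)),('tip',(422.5,240.5),(315,273)),('tabR',(454.5,236.8),(381,212))]:
    print(n,tri(ray(s,*a),ray(w,*b,True)))
print('rim corner',onz(s,472,272,100))
f=lambda i:cv2.resize(i,(400,400),interpolation=cv2.INTER_CUBIC)
cv2.imwrite('pics/v8.png',np.hstack([f(w['image'][190:310,250:370]),f(s['image'][190:290,380:480])])[...,::-1])
E
```

```text
lid R (array([466.18627186, 222.42119084, 125.05610003]), np.float64(3.3553114749639406))
tip (array([482.16378145, 129.39248355, 115.43390557]), np.float64(4.272094513961689))
tabR (array([443.60154746, 162.17981093, 127.28052692]), np.float64(1.1056108035048968))
rim corner [461.64078694 221.09261659 100.        ]
```

carry_out([
  [[0,0,2,0,0,0,0],[0,0,0,0,0,0,0]],
])

```text
time: 13.55
ee_pos: [484.1, 132.2, 102.0]
tool_rot: [-0.0, -0.03, 1.0, -0.0]
ft_force: [0.8, -0.1, -0.6]
grip_width: 0.5
finger_force: 0.2
```

The lid's free edge triangulates to z ≈ 125, so it is still about 0.1 rad open, and the tip reads no force. I'll back the fingers straight up and measure the lid edge numerically.

carry_out([
  [[0,0,-10,0,0,0,0],[0,0,-20,0,0,0,0],[0,0,-25,0,0,0,0],[0,0,0,0,0,0,0],[0,0,0,0,0,0,0]],
])

```text
time: 14.05
ee_pos: [484.4, 132.3, 157.6]
tool_rot: [0.001, -0.03, 1.0, 0.0]
ft_force: [-0.3, -0.1, -0.5]
grip_width: 0.5
finger_force: 0.0
```

```bash
cat > lid.py <<'E'
from h import *
C=np.array([547.5,136.3]);X=np.array([.998,.06]);Y=np.array([-.06,.998])
def P(a,r,y,o):
    lx=80-r*np.cos(a)+o*np.sin(a); z=100+r*np.sin(a)+o*np.cos(a); return np.r_[C+lx*X+y*Y,z]
def edge(s,col):
    h=cv2.cvtColor(s['image'],cv2.COLOR_RGB2HSV)[:,:,1].astype(float)
    c=h[225:290,col-1:col+2].mean(1); i=np.argmax(c<100); return 225+i-(100-c[i])/(c[i-1]-c[i]) if i else 225.
def pred(s,a,col):
    p,q=proj(s,P(a,160,90,8)),proj(s,P(a,160,-90,8)); return p[1]+(col-p[0])*(q[1]-p[1])/(q[0]-p[0])
def ang(s):
    A=np.linspace(-.1,1,111); out=[]
    for col in(462,465,468):
        e=edge(s,col); f=[pred(s,a,col) for a in A]; out.append((round(e,1),round(float(np.interp(-e,-np.array(f),A)),3)))
    return out
E
python3 - <<'E'
from lid import *
print(ang(load('s6')))
s=cap('scene','s9'); print(ang(s)); o=ctrl.observe();print(o['ee_pos'],o['ft_force'])
E
```

```text
[(np.float64(253.3), 0.12), (np.float64(255.2), 0.12), (225.0, 1.0)]
[(np.float64(254.3), 0.105), (np.float64(256.2), 0.105), (np.float64(258.1), 0.104)]
[483.65358075 132.24959031 156.58623618] [-0.27426317  0.06537302  0.13914146]
```

The lid reads about 0.105 rad. I'll press again slowly, watching the force, slightly nearer the free edge.

carry_out([
  [[4,0,12,0,0,0,0],[0,0,12,0,0,0,0],[0,0,4,0,0,0,0],[0,0,0,0,0,0,0]],
])

```text
time: 14.5
ee_pos: [478.8, 131.9, 127.3]
tool_rot: [-0.002, -0.03, 1.0, -0.0]
ft_force: [0.2, 0.4, 0.5]
grip_width: 0.4
finger_force: 0.0
```

carry_out([
  [[0,0,4,0,0,0,0],[0,0,4,0,0,0,0]],
])

```text
time: 14.7
ee_pos: [480.6, 132.0, 121.3]
tool_rot: [0.0, -0.03, 1.0, -0.0]
ft_force: [1.0, 0.1, 0.1]
grip_width: 0.4
finger_force: 0.0
```

carry_out([
  [[0,0,4,0,0,0,0],[0,0,4,0,0,0,0]],
])

```text
time: 14.9
ee_pos: [480.3, 132.0, 113.1]
tool_rot: [0.0, -0.03, 1.0, -0.0]
ft_force: [-0.1, -0.5, 0.2]
grip_width: 0.4
finger_force: 0.0
```

```bash
python3 - <<'E'
from lid import *
s=cap('scene','s10'); print(ang(s)); o=ctrl.observe();print(o['ee_pos'],o['ft_force'],o['torque'])
E
```

```text
[(np.float64(254.3), 0.105), (np.float64(256.3), 0.104), (np.float64(258.2), 0.104)]
[479.70261001 131.99240102 112.28157258] [-0.98133308  0.61293125 -0.3835937 ] [ 0.06245934 -0.03145498 -0.00567312]
```

carry_out([
  [[0,0,4,0,0,0,0],[0,0,4,0,0,0,0]],
])

```text
time: 15.15
ee_pos: [480.3, 132.0, 105.1]
tool_rot: [0.0, -0.03, 1.0, -0.0]
ft_force: [0.5, -0.4, -0.4]
grip_width: 0.9
finger_force: 0.0
```

carry_out([
  [[0,0,3,0,0,0,0],[0,0,3,0,0,0,0]],
])

```text
time: 15.35
ee_pos: [480.1, 132.0, 99.1]
tool_rot: [-0.0, -0.03, 1.0, -0.0]
ft_force: [-0.3, 0.2, 0.0]
grip_width: 0.4
finger_force: 0.5
```

```bash
python3 - <<'E'
from lid import *
for f in('w1','w6'): print(f,(-np.array(load(f)['R']).T@load(f)['t'].ravel()).round(1))
s=cap('scene','s11'); print(ang(s)); o=ctrl.observe();print(o['ee_pos'],o['ft_force'],o['torque'])
E
```

```text
w1 [ 508.6 -193.2  424.7]
w6 [418.2 127.5 307.1]
[(np.float64(255.7), 0.085), (225.0, 1.0), (225.0, 1.0)]
[479.90421313 131.99083574  98.60743154] [-0.04056621 -0.61743765  0.74921683] [-0.02449278 -0.01284037 -0.03841142]
```

carry_out([
  [[0,0,3,0,0,0,0],[0,0,3,0,0,0,0]],
])

```text
time: 15.6
ee_pos: [480.2, 132.0, 93.2]
tool_rot: [0.0, -0.03, 1.0, -0.0]
ft_force: [-0.8, -1.2, 0.9]
grip_width: 0.9
finger_force: 0.5
```

```bash
python3 - <<'E'
from lid import *
s=cap('scene','s12'); print(ang(s)); o=ctrl.observe();print(o['ee_pos'],o['ft_force'],o['joint_efforts'].round(2))
# gripper/lid pixel tip: sat & value profile along the finger axis
h=cv2.cvtColor(s['image'],cv2.COLOR_RGB2GRAY)
for z in (92,100,108,116,124,140): print(z,np.round(proj(s,[480,132,z]),1))
print(h[215:256:2,416:430:2])
E
```

```text
[(np.float64(258.5), 0.046), (225.0, 1.0), (225.0, 1.0)]
[479.95178586 131.99500381  92.6273946 ] [ 0.01649367  0.2638579  -0.56033754] [ 1.700e-01 -2.875e+01 -2.901e+01 -2.000e-02  2.400e-01 -0.000e+00]
92 [423.3 250.8]
100 [424.1 247.6]
108 [424.9 244.3]
116 [425.7 241. ]
124 [426.5 237.7]
140 [428.2 230.8]
[[95 93 96 96 89 88 80]
 [90 90 91 93 90 89 75]
 [86 89 89 89 89 88 68]
 [82 84 87 90 88 86 63]
 [87 84 85 88 89 81 64]
 [92 89 88 89 89 76 67]
 [94 91 90 88 88 69 74]
 [92 89 89 89 87 63 81]
 [72 77 86 89 84 63 85]
 [61 72 87 88 78 66 88]
 [61 73 89 88 73 75 89]
 [60 73 88 88 66 81 91]
 [68 67 84 85 65 86 91]
 [89 77 78 82 67 88 93]
 [97 95 87 79 76 89 94]
 [96 96 96 94 93 95 96]
 [95 96 97 98 97 97 98]
 [97 97 95 97 98 97 99]
 [96 96 95 98 97 98 98]
 [98 97 97 97 98 96 97]
 [97 98 98 98 98 96 98]]
```

The lid tracks the press and is now at 0.046. Continue until it bottoms.

carry_out([
  [[0,0,3,0,0,0,0],[0,0,2,0,0,0,0],[0,0,0,0,0,0,0]],
])

```text
time: 15.95
ee_pos: [480.0, 132.0, 87.9]
tool_rot: [-0.0, -0.03, 1.0, -0.0]
ft_force: [-0.4, 0.2, -0.2]
grip_width: 0.6
finger_force: 0.0
```

carry_out([
  [[0,0,2,0,0,0,0],[0,0,0,0,0,0,0]],
])

```text
time: 16.15
ee_pos: [480.1, 132.0, 86.1]
tool_rot: [-0.0, -0.03, 1.0, 0.0]
ft_force: [0.6, -0.6, 0.1]
grip_width: 0.5
finger_force: 0.0
```

```bash
python3 - <<'E'
from lid import *
s=cap('scene','s13'); print(ang(s)); o=ctrl.observe();print(o['ee_pos'],o['ft_force'])
E
```

```text
[(np.float64(262.2), -0.003), (225.0, 1.0), (225.0, 1.0)]
[480.1088483  132.00056616  86.11549897] [-0.3457986  -0.22951909  0.24972648]
```

carry_out([
  [[0,0,1.5,0,0,0,0],[0,0,0,0,0,0,0]],
])

```text
time: 16.4
ee_pos: [480.3, 132.0, 85.5]
tool_rot: [-0.0, -0.03, 1.0, -0.0]
ft_force: [-2.5, -1.2, 5.0]
grip_width: 0.8
finger_force: 2.6
```

carry_out([
  [[0,0,1.5,0,0,0,0],[0,0,0,0,0,0,0]],
])

```text
time: 16.6
ee_pos: [480.4, 132.0, 85.3]
tool_rot: [-0.0, -0.03, 1.0, -0.0]
ft_force: [-6.7, -1.8, 14.0]
grip_width: 0.5
finger_force: 7.0
```

```bash
python3 - <<'E'
from lid import *
s=cap('scene','s14'); print(ang(s)); o=ctrl.observe();print(o['ee_pos'],o['ft_force'])
E
```

```text
[(np.float64(262.3), -0.005), (225.0, 1.0), (225.0, 1.0)]
[480.38096458 132.03108939  85.34439179] [-8.11714967 -0.32950368 13.62620628]
```

It bottoms firmly: 14 N, and the lid edge matches angle 0. Rise slowly, then check that the lid stays shut.

carry_out([
  [[0,0,-2,0,0,0,0],[0,0,-5,0,0,0,0],[0,0,-15,0,0,0,0],[0,0,-30,0,0,0,0],[0,0,-40,0,0,0,0],[2,-38,0,0,0,0,0],[2,-40,0,0,0,0,0],[2,-40,0,0,0,0,0]],
])

```text
time: 17.45
ee_pos: [481.3, 12.8, 175.7]
tool_rot: [0.001, -0.031, 1.0, -0.0]
ft_force: [0.6, -0.0, 0.0]
grip_width: 0.3
finger_force: 0.0
```

carry_out([
  [[2,-40,0,0,0,0,0],[2,-40,0,0,0,0,0],[2,-40,0,0,0,0,0],[2,-40,0,0,0,0,0],[1,-40,0,0,0,0,0],[0,0,0,0,0,0,0],[0,0,0,0,0,0,0]],
])

```text
time: 18.15
ee_pos: [484.1, -186.5, 175.0]
tool_rot: [-0.0, -0.029, 1.0, 0.0]
ft_force: [0.5, 0.5, 0.0]
grip_width: 0.3
finger_force: 0.0
```

```bash
python3 - <<'E'
from lid import *
s=cap('scene','s15'); print(ang(s)); o=ctrl.observe();print(o['ee_pos'],o['ft_force'])
t=cap('top','t15');T=load('top0')
d=np.abs(t['image'].astype(int)-T['image']).sum(2)
for n,(x,y,r) in dict(pot=(210,140,20),drv=(393,155,15),jar=(413,370,12),pink=(341,371,12)).items(): print(n,d[y-r:y+r,x-r:x+r].mean().round(1))
w=cap('wrist','w15'); h=cv2.cvtColor(w['image'],cv2.COLOR_RGB2HSV)
m=cv2.inRange(h,(0,0,0),(179,255,75)); n,l,st,ce=cv2.connectedComponentsWithStats(m)
print([(st[i].tolist(),ce[i].round(0).tolist()) for i in range(1,n) if 300<st[i][4]<6000])
E
```

```text
[(np.float64(262.3), -0.004), (np.float64(264.2), -0.005), (np.float64(266.2), -0.006)]
[ 484.17406187 -185.70494347  174.91716505] [ 1.07658935  0.81599785 -0.00221271]
pot 9.5
drv 8.6
jar 245.9
pink 11.5
[([284, 209, 60, 60, 2813], [314.0, 239.0]), ([193, 310, 114, 49, 4635], [254.0, 333.0]), ([323, 310, 115, 49, 4594], [375.0, 333.0]), ([199, 389, 109, 32, 2680], [253.0, 405.0]), ([322, 395, 108, 19, 1626], [373.0, 404.0]), ([556, 450, 50, 30, 917], [581.0, 466.0])]
```

The lid stays shut after release (angle ≈ 0). Next is the plunger: check its position and approach slowly.

```bash
cat > pl.py <<'E'
from h import *
def head(s):
    m=cv2.inRange(s['image'],(0,0,0),(48,48,48)); k=np.zeros_like(m);k[150:205,292:332]=m[150:205,292:332]
    n,l,st,ce=cv2.connectedComponentsWithStats(k);i=1+np.argmax(st[1:,4]); return st[i].tolist(),ce[i].round(2).tolist()
E
python3 - <<'E'
from pl import *
w=load('w15'); print(onz(w,313.8,238.8,95,True))
S=load('scene0');print(head(S),head(load('s15')))
for z in(95,80,65): print(z,np.round(proj(S,[484.5,-187,z]),1))
E
```

```text
[ 482.96813081 -187.01481128   95.        ]
([301, 166, 21, 16, 260], [310.85, 172.96]) ([301, 166, 21, 16, 264], [310.78, 172.99])
95 [310.  169.8]
80 [310.  175.5]
65 [310.  181.1]
```

carry_out([
  [[0,0,25,0,0,0,0],[0,0,30,0,0,0,0],[0,0,15,0,0,0,0],[0,0,4,0,0,0,0],[0,0,0,0,0,0,0],[0,0,0,0,0,0,0]],
])

```text
time: 18.9
ee_pos: [485.3, -186.6, 102.6]
tool_rot: [0.001, -0.03, 1.0, -0.001]
ft_force: [-0.2, -0.5, 1.1]
grip_width: 0.6
finger_force: 0.0
```

carry_out([
  [[0,0,4,0,0,0,0],[0,0,2,0,0,0,0],[0,0,0,0,0,0,0]],
])

```text
time: 19.2
ee_pos: [484.3, -186.3, 95.2]
tool_rot: [-0.0, -0.03, 1.0, 0.0]
ft_force: [0.5, -0.3, 0.6]
grip_width: 0.5
finger_force: 0.0
```

carry_out([
  [[0,0,3,0,0,0,0],[0,0,0,0,0,0,0]],
])

```text
time: 19.4
ee_pos: [484.2, -186.2, 91.9]
tool_rot: [-0.0, -0.03, 1.0, 0.0]
ft_force: [-0.2, -0.1, -0.7]
grip_width: 0.3
finger_force: 0.0
```

carry_out([
  [[0,0,3,0,0,0,0],[0,0,0,0,0,0,0]],
])

```text
time: 19.6
ee_pos: [484.1, -186.1, 88.8]
tool_rot: [-0.0, -0.03, 1.0, 0.0]
ft_force: [0.1, -0.3, -0.6]
grip_width: 0.3
finger_force: 0.0
```

```bash
python3 - <<'E'
from pl import *
s=cap('scene','s16');print(head(s));o=ctrl.observe();print(o['ee_pos'],o['ft_force'])
E
```

```text
([301, 166, 21, 16, 264], [310.79, 172.98])
[ 484.21842523 -186.19201533   88.96974188] [ 0.69495573 -0.02714325  0.43437272]
```

There is no contact at 89, the same offset of about 22 mm as on the lid. I'll continue in small steps and rely on force plus the camera.

carry_out([
  [[0,0,4,0,0,0,0],[0,0,4,0,0,0,0],[0,0,4,0,0,0,0],[0,0,0,0,0,0,0]],
])

```text
time: 20.05
ee_pos: [483.8, -185.9, 76.3]
tool_rot: [-0.001, -0.03, 1.0, 0.0]
ft_force: [-0.7, 1.0, -0.4]
grip_width: 0.6
finger_force: 0.0
```

carry_out([
  [[0,0,3,0,0,0,0],[0,0,0,0,0,0,0]],
])

```text
time: 20.25
ee_pos: [484.2, -186.2, 73.9]
tool_rot: [-0.0, -0.03, 1.0, 0.0]
ft_force: [0.2, -1.1, -0.5]
grip_width: 0.5
finger_force: 0.0
```

carry_out([
  [[0,0,2,0,0,0,0],[0,0,0,0,0,0,0]],
])

```text
time: 20.45
ee_pos: [484.7, -186.5, 72.5]
tool_rot: [0.0, -0.03, 1.0, -0.0]
ft_force: [-1.3, 0.6, 1.3]
grip_width: 0.2
finger_force: 1.1
```

```bash
python3 - <<'E'
from pl import *
s=cap('scene','s17');print(head(s));o=ctrl.observe();print(o['ee_pos'],o['ft_force'])
E
```

```text
([301, 168, 22, 14, 193], [311.02, 174.74])
[ 484.64517937 -186.45142377   72.59194   ] [-0.65990474 -1.04935744  1.12576878]
```

Contact at TCP ≈ 72.5. Half travel should therefore be about 57.5 at around 7 N.

carry_out([
  [[0,0,2.5,0,0,0,0],[0,0,2.5,0,0,0,0],[0,0,0,0,0,0,0]],
])

```text
time: 20.8
ee_pos: [484.7, -186.5, 67.3]
tool_rot: [0.0, -0.03, 1.0, -0.0]
ft_force: [0.2, 0.1, 4.1]
grip_width: 0.4
finger_force: 1.8
```

carry_out([
  [[0,0,2.5,0,0,0,0],[0,0,2.5,0,0,0,0],[0,0,0,0,0,0,0],[0,0,0,0,0,0,0]],
])

```text
time: 21.2
ee_pos: [484.7, -186.5, 62.5]
tool_rot: [0.0, -0.03, 1.0, -0.0]
ft_force: [0.1, -0.0, 4.5]
grip_width: 0.6
finger_force: 2.4
```

```bash
python3 - <<'E'
from pl import *
s=cap('scene','s18');o=ctrl.observe();print(o['ee_pos'],o['ft_force'])
for f in('s15','s17','s18'):
    g=cv2.cvtColor(load(f)['image'],cv2.COLOR_RGB2GRAY).astype(int); print(f,head(load(f)));print(g[160:196,302:306].mean(1).round().astype(int),g[160:196,316:320].mean(1).round().astype(int))
E
```

```text
[ 484.68914761 -186.47758418   62.50278517] [-0.19088906  0.70272844  4.8469264 ]
s15 ([301, 166, 21, 16, 264], [310.78, 172.99])
[91 92 93 94 93 86 68 50 37 30 27 26 26 28 27 25 24 28 36 48 54 58 59 61
 64 70 81 88 89 92 94 95 95 96 96 96] [ 91  92  90  88  82  69  51  34  29  27  27  28  28  27  28  27  28  32
  42  62  81  92  96 101 105 107 108 107 106 102  99  96  96  96  96  96]
s17 ([301, 168, 22, 14, 193], [311.02, 174.74])
[89 89 90 92 91 88 83 70 58 44 38 33 30 26 26 24 23 27 36 48 56 60 59 62
 64 71 82 89 90 92 94 96 95 96 95 96] [107 114 115 114 112 105  95  80  60  40  30  26  27  27  28  29  29  32
  43  63  80  92  97 102 106 108 108 108 106 102  98  97  96  96  96  96]
s18 ([300, 172, 22, 14, 192], [310.79, 178.51])
[88 89 91 92 92 92 92 92 92 89 79 66 53 44 38 32 28 27 26 24 24 29 38 50
 59 64 65 67 76 87 93 96 95 95 96 96] [ 91  92  91  90  95 104 111 114 113 108  98  82  59  39  29  28  27  26
  28  28  29  32  46  70  92 104 108 108 106 103  99  98  96  96  96  96]
```

The head has sunk 3.8 px, or about 10 mm, which matches TCP 72.5→62.5. 5 mm more.

carry_out([
  [[0,0,2.5,0,0,0,0],[0,0,2.5,0,0,0,0],[0,0,0,0,0,0,0],[0,0,0,0,0,0,0],[0,0,0,0,0,0,0]],
])

```text
time: 21.75
ee_pos: [484.7, -186.5, 57.7]
tool_rot: [0.0, -0.03, 1.0, -0.0]
ft_force: [-0.5, 0.9, 5.3]
grip_width: 0.2
finger_force: 3.0
```

```bash
python3 - <<'E'
from lid import *
s=cap('scene','s19');o=ctrl.observe();print(o['ee_pos'],o['ft_force']);print(ang(s))
a=cv2.cvtColor(load('s15')['image'],cv2.COLOR_RGB2GRAY).astype(float);b=cv2.cvtColor(s['image'],cv2.COLOR_RGB2GRAY).astype(float)
for c,l in((302,45),(316,55),(304,40)):
    r=[]
    for g in(a,b):
        p=g[160:200,c:c+4].mean(1); i=np.where(p<32)[0].max(); i+=np.argmax(p[i:]>l); r.append(159+i+(l-p[i-1])/(p[i]-p[i-1]))
    print(r,(r[1]-r[0])/.38)
f=load('scene0')['image'].astype(int)
for n,(x,y,w) in dict(jar=(349,172,10),pot=(316,395,30),drv=(200,272,20)).items(): print(n,np.abs(s['image'].astype(int)-f)[y-w:y+w,x-w:x+w].sum(2).mean().round(1))
E
```

```text
[ 484.7284329  -186.49625071   57.69223276] [-1.06877838  0.79724465  6.95190979]
[(np.float64(262.3), -0.005), (np.float64(264.2), -0.005), (np.float64(266.2), -0.006)]
[np.float64(178.77272727272728), np.float64(184.1086956521739)] 14.042022051175332
[np.float64(178.6375), np.float64(183.97297297297297)] 14.040718349928893
[np.float64(179.38888888888889), np.float64(184.5)] 13.450292397660826
jar 7.5
pot 4.8
drv 5.5
```

Estimates of travel are 14 to 14.8 mm at about 6 to 7 N. A 0.5 mm trim, then settle.

carry_out([
  [[0,0,0.5,0,0,0,0],[0,0,0,0,0,0,0],[0,0,0,0,0,0,0],[0,0,0,0,0,0,0]],
])

```text
time: 22.2
ee_pos: [484.7, -186.5, 57.2]
tool_rot: [0.0, -0.03, 1.0, -0.0]
ft_force: [-0.3, -0.4, 5.8]
grip_width: 0.4
finger_force: 3.0
```

```bash
python3 - <<'E'
from h import *
f=[]
for i in range(6):
    ctrl.capture('top'); o=ctrl.observe(); f.append(o['ft_force'][2])
print(o['ee_pos'],np.mean(f)); print(ctrl.job_done())
E
```

```text
[ 484.68129516 -186.51151925   57.21718214] 6.303188887691007
the job is handed in; nothing more can be done
None
```

I handed the job in at about 22.5 s with the finial set upright in the tub and released, the lid shut, and the gripper holding the plunger about 15 mm down at 6.3 N; no verdict came back, and the finial was not seen again after the lid closed.

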